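Charge the grinding jar

TASK

Draw the open vial of four grinding balls out of its socket in the angled block, tip it over the funnel so that all four balls run down into the grinding jar, without spilling any, knocking the filling stand or disturbing the two capped vials. Do not put the vial back: finish while still holding the emptied vial still over the funnel, its mouth clearly pointing downward, raised clear above the funnel rim and touching nothing but the gripper.

Things in the scene. Friction and masses are not known exactly. Their poses are not given: they have to be found in the camera images.
- vial: the only vial without a cap: clear glass cylinder, 30 mm outside diameter, 25.6 mm bore, 80 mm long, about 40 g, four balls in its bottom. Origin: centre of its underside; +z along its axis to the open mouth. It stands 30 mm deep in the first, third or fifth socket of the block, 1.5 mm of play all round, leaning 30 degrees from vertical to the block's +y; 50 mm of it stick out
- vial_mouth (a point): centre of the open vial's rim, 80 mm along its +z from its underside
- ball_1_center (a point): centre of grinding ball 1: plain dark metal ball, 12 mm in diameter, 13 g; all four are alike
- ball_2_center (a point): centre of grinding ball 2: plain dark metal ball, 12 mm in diameter, 13 g; all four are alike
- ball_3_center (a point): centre of grinding ball 3: plain dark metal ball, 12 mm in diameter, 13 g; all four are alike
- ball_4_center (a point): centre of grinding ball 4: plain dark metal ball, 12 mm in diameter, 13 g; all four are alike
- vial_block: fixed grey block, 212 mm long (x), 82 mm deep (y); its sloping top faces up and to +y, 30 degrees off level, upper edge 65 mm high at the -y side. Five sockets along x, pitch 37.5 mm; vials in the 1st, 3rd, 5th. Origin: centre of underside. Socket mouths 18 mm to +y of it, 50 mm up; axes lean 30 degrees to +y. A tall microscope stands about 0.5 m to its right (world -y)
- capped_vial_1: a vial like the open one but closed with a white cap (34 mm across, 85 mm long over all) and partly filled with white powder; stands in the block. Origin: centre of its underside, +z to the cap. Must stay where it is
- capped_vial_2: the second capped vial, as the first. Must stay where it is
- filling_stand: fixed stand: grey base plate 150 x 100 x 10 mm that reaches 55 mm to -x and 95 mm to +x of the origin; on it the grinding jar; the funnel is clamped over the jar by a ring on a post that stands 75 mm to +x of the funnel axis, 102 mm high. Origin: on the worktop under the axis of funnel and jar
- funnel_mouth (a point): centre of the funnel's round rim, 116 mm above the worktop; the rim is 100 mm across (96 mm inside), the cone narrows at about 45 degrees to a stem with a 24 mm bore that ends inside the jar
- jar_floor (a point): centre of the inner floor of the grinding jar: a steel cup of 40 mm outside diameter and 32 mm bore, 46 mm deep, straight under the funnel; its floor is 14 mm above the worktop

How it is judged:
By the outcome, as a careful person would: the job done as asked, in the order asked, and still so for the second after the job is handed in, while the arm keeps its last pose, push and grip.
It also fails if it takes over 40 s, if anything falls off the work surface, if the arm or the gripper's body presses on something with over 40 N, if the wrist force passes 120 N, or if a joint passes its speed limit or range.

ROBOT

A 6-joint arm with a two-finger parallel gripper is mounted at the origin on a cart in front of the work surface, level with it; the furniture and walls round the work are solid. World frame = base frame: x ahead of the robot, y to its left, z up, the work surface at z = 0. Lengths are in m, angles in rad, forces in N, time in s.
With the tool pointing down it reaches from about 0.35 to 0.975 m from the base axis. Payload 7.1 kg.
Tool frame: the origin (TCP) lies midway between the tips of the shut fingers; the grasp point (between the pads) lies 19 mm behind it; z points along the fingers, y is the line along which they close (so a half turn about z gives the same grasp; the last joint's range is limited). The gripper opens to 88 mm and grips with 3 to 60 N. Pads are 20 mm wide; open, the fingers measure 115 mm over their backs; the gripper's body (75 mm by 178 mm) begins 61 mm behind the grasp point.
Start: joints at [-1.274, 0.423, 1.63, -0, 1.089, -0.019], TCP at [0.194, -0.594, 0.223] pointing down, gripper open.
Joint ranges: [-3, 3], [-0.9, 2.11], [0.09, 2.58], [-1.31, 4.45], [0.11, 2.69], [-2.54, 2.54]. Speed limits (rad/s): [2.39, 2.39, 3.01, 3.14, 3.14, 3.14].

INTERFACE

Orientations are given as a unit quaternion [w, x, y, z].
In Python, from station import move_pose, movel, movej, command_gripper, wait, inverse_kinematics, read_camera, camera_info, MotionError, job_done, get_time, get_joint_pos, get_qvel, get_effort, get_tcp_pos, get_ee_rot, get_ft_force, get_ft_torque, get_grip_width, get_finger_force gives the robot as it stands. Calls block until the motion is done:
- move_pose(position, orientation): joint-space move of the TCP to a pose.
- movel(position, frame=None, v=0.15, until_force=None): straight line of the TCP; frame=None keeps the orientation; v is the mean speed in m/s. With until_force (N) it stops when the force on the tool has changed by that much, and returns True; else False.
- movej(angles): joint-space move.
- command_gripper(opening): opening from 0.0 (shut) to 1.0 (fully open); the grip force is fixed at half the most; returns when the fingers have stopped.
- wait(seconds).
- inverse_kinematics(position, orientation): joint angles nearest the present ones, or None.
- read_camera(name): name is "side" or "top"; returns the picture (420x560x3 uint8, red, green, blue); there is no depth.
- camera_info(name): a dict with "intrinsics" (3x3 intrinsics, pixels), "dist" ([k1, k2, p1, p2, k3] as OpenCV has them; the pictures are not rectified), "T" (4x4, takes a point from camera to world coordinates). Camera axes: x right, y up, looking along -z (the intrinsics and any distortion apply to the point x, -y, -z); pixel columns grow to the right and rows downward; lengths in m; the calibration is good to about 2 mm. A picture is of the moment at which its call begins. camera_info takes no time and is no camera call.
A pose or a line that the arm cannot do raises MotionError and nothing moves.
- job_done(): hands the job in; it is judged then, once.
Readings, each from a call of its own:
- get_time(): time.
- get_joint_pos(): joint angles.
- get_qvel(): joint speeds.
- get_effort(): joint torques, N m.
- get_tcp_pos(): TCP position.
- get_ee_rot(): TCP orientation.
- get_ft_force(): force on the tool from outside, world axes, zero at the start.
- get_ft_torque(): the same for the moment, N m.
- get_grip_width(): opening from 0.0 (shut) to 1.0 (fully open).
- get_finger_force(): force on a finger pad.
Only numpy, scipy, OpenCV 4.12 (cv2) and the standard library are available. Lean on these libraries where they do the work, as an engineer would, in place of code of your own. Each camera call takes 0.05 s, during which the arm holds its last target. There are 200 camera calls.

## Working session

There is one attempt and no reset: what is moved stays moved. The work goes in short steps, each a Python script; the robot and the scene stay as the last script left them, time stands still between calls to the robot, and variables do not carry over. Pictures are saved under pics/ and viewed, at most 10 in all, crops included, and the job is handed in when it is done.

```bash
mkdir -p pics; ls; python3 - <<'E'
from station import *
import cv2,numpy as np
np.set_printoptions(precision=4,suppress=True)
for n in("side","top"):
    im=read_camera(n); cv2.imwrite(f"pics/{n}0.png",im[:,:,::-1])
    print(n,camera_info(n))
print(get_time(),get_tcp_pos(),get_ee_rot())
E
```

```text
pics
side {'intrinsics': array([[402.3575,   0.    , 280.1875],
       [  0.    , 402.3575, 208.9163],
       [  0.    ,   0.    ,   1.    ]]), 'dist': array([-0.111,  0.   ,  0.   ,  0.   ,  0.   ]), 'T': array([[ 0.9729,  0.1372, -0.1862,  0.3819],
       [-0.2299,  0.4842, -0.8442, -0.56  ],
       [-0.0256,  0.8641,  0.5026,  0.5362],
       [ 0.    ,  0.    ,  0.    ,  1.    ]])}
top {'intrinsics': array([[461.6688,   0.    , 283.8063],
       [  0.    , 461.6688, 202.9111],
       [  0.    ,   0.    ,   1.    ]]), 'dist': array([-0.1433,  0.    ,  0.    ,  0.    ,  0.    ]), 'T': array([[ 0.0199,  0.9854, -0.1689,  0.393 ],
       [-0.9998,  0.0197, -0.0028,  0.1811],
       [ 0.0006,  0.1689,  0.9856,  0.944 ],
       [ 0.    ,  0.    ,  0.    ,  1.    ]])}
0.1 [ 0.194  -0.5936  0.222 ] [-0.0007  0.9876  0.1572 -0.0001]
```

View pics/side0.png

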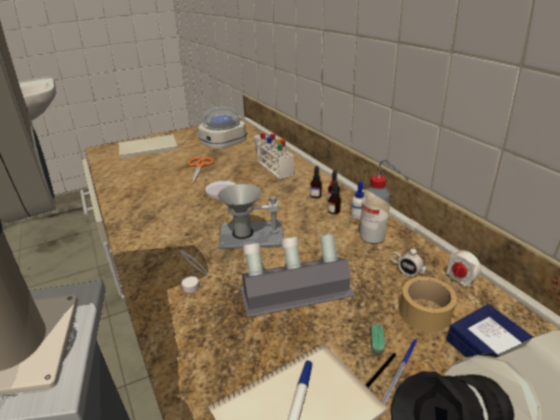

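View pics/top0.png

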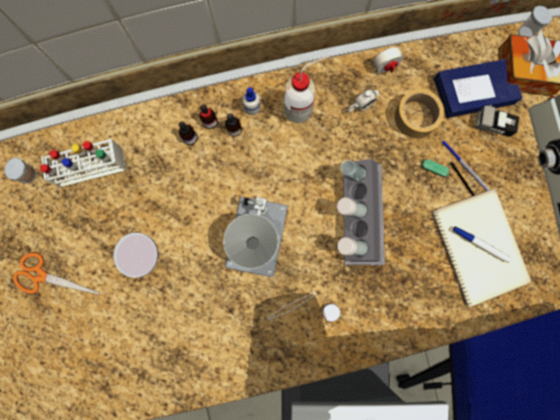

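The top view shows the block around (363,212), the funnel around (252,242) and white caps at (350,207) and (350,246). The open vial is the one at the far +x end, around (352,170). I'll enlarge both areas next.

```bash
python3 - <<'E'
import cv2
a=cv2.imread("pics/side0.png")[175:315,205:365]; b=cv2.imread("pics/top0.png")[145:285,210:395]
cv2.imwrite("pics/sc.png",cv2.resize(a,None,fx=4.25,fy=4.25,interpolation=cv2.INTER_CUBIC))
cv2.imwrite("pics/tc.png",cv2.resize(b,None,fx=4.25,fy=4.25,interpolation=cv2.INTER_CUBIC))
E
```

```text
(no output)
```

View pics/sc.png

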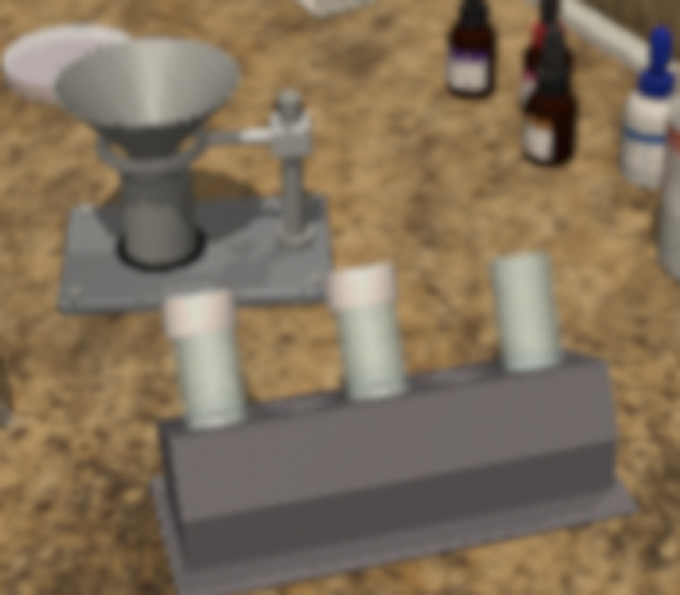

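View pics/tc.png

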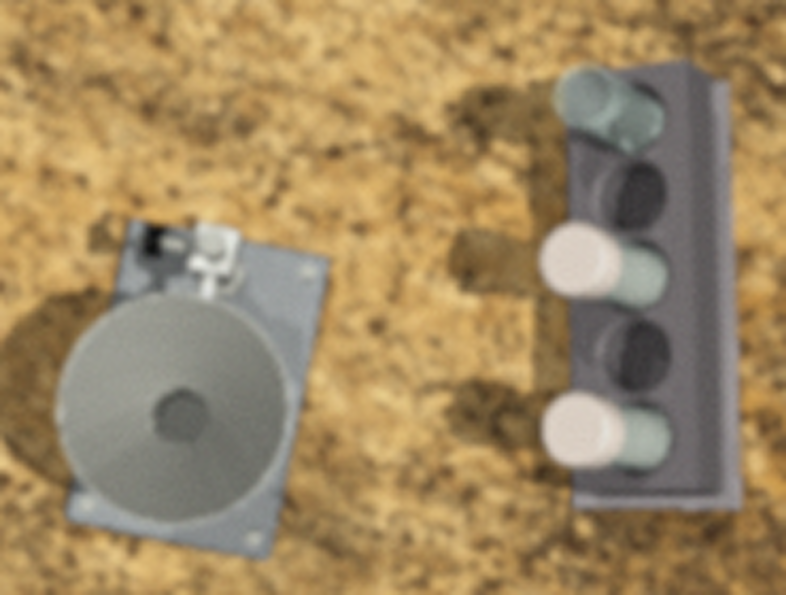

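Crop readings, where one crop pixel is 1/4.25 of an image pixel:

| Feature | Top crop | Side crop |
|---|---|---|
| Open vial rim | (588,97) | (521,256) |
| Open vial exit from the slope | – | (532,362) |
| Cap tops | (580,260), (581,430) | (363,270), (200,296) |
| Funnel rim | centre (173,406) | centre (147,80) |

Next I'll triangulate these points.

```bash
cat > h.py <<'E'
import numpy as np,cv2
from station import *
np.set_printoptions(precision=4,suppress=True)
def ray(n,uv):
    c=camera_info(n); p=cv2.undistortPoints(np.array([[uv]],float),c["intrinsics"],c["dist"])[0,0]
    d=c["T"][:3,:3]@np.array([p[0],-p[1],-1]); return c["T"][:3,3],d/np.linalg.norm(d)
def tri(ut,us):
    o1,d1=ray("top",ut); o2,d2=ray("side",us)
    s=np.linalg.lstsq(np.c_[d1,-d2],o2-o1,rcond=None)[0]
    a,b=o1+s[0]*d1,o2+s[1]*d2; return (a+b)/2,np.linalg.norm(a-b)
def plane(n,uv,z):
    o,d=ray(n,uv); return o+d*(z-o[2])/d[2]
T=lambda x,y:((x+.5)/4.25-.5+210,(y+.5)/4.25-.5+145)
S=lambda x,y:((x+.5)/4.25-.5+205,(y+.5)/4.25-.5+175)
E
python3 - <<'E'
from h import *
for n,t,s in[("rim",(588,97),(521,256)),("cap1",(580,260),(363,270)),("cap2",(581,430),(200,296)),("funnel",(173,406),(147,80))]:
    print(n,*tri(T(*t),S(*s)))
print("rim@funnel z from top edges",[plane("top",T(*p),.116) for p in((58,406),(288,406),(173,292),(173,522))])
for n,p in[("ridgeA",(688,65)),("ridgeB",(712,492))]: print(n,plane("top",T(*p),.065))
for p in((728,85),(740,507),(575,507)): print("base",plane("top",T(*p),.006))
# open-vial axis: side view rays
print("socket front side view z~.058",[plane("side",S(*p),.055) for p in((532,362),(376,392),(213,420))])
im=cv2.imread("pics/top0.png")
# IK feasibility
E
```

```text
rim [0.6113 0.0624 0.0915] 0.0023805603240212004
cap1 [0.5367 0.0668 0.0945] 0.0025078127154746434
cap2 [0.4615 0.0665 0.0944] 0.0017552010316256878
funnel [0.4657 0.2425 0.1137] 0.0005483167803088549
rim@funnel z from top edges [array([0.4647, 0.2911, 0.116 ]), array([0.4668, 0.1937, 0.116 ]), array([0.5145, 0.2438, 0.116 ]), array([0.417 , 0.2409, 0.116 ])]
ridgeA [0.6333 0.0121 0.065 ]
ridgeB [0.436  0.0035 0.065 ]
base [ 0.6397 -0.0192  0.006 ]
base [ 0.4319 -0.022   0.006 ]
base [0.4309 0.0575 0.006 ]
socket front side view z~.058 [array([0.608 , 0.0299, 0.055 ]), array([0.5333, 0.0276, 0.055 ]), array([0.4589, 0.0272, 0.055 ])]
```

The measurements agree with the block geometry: yaw is about 0.6° and the rim is at (0.611, 0.063, 0.092). Now I'll check which tool tilts the arm can reach at the grasp and at the pour.

```bash
cat >> h.py <<'E'
from scipy.spatial.transform import Rotation as Rn
YAW=0.01
def d(deg,yaw=YAW):  # unit vector at angle from up toward block +y
    t=np.radians(deg); return np.array([-np.sin(yaw)*np.sin(t),np.cos(yaw)*np.sin(t),np.cos(t)])
def quat(tool,sg,yaw=YAW):
    z=d(tool,yaw); y=sg*np.array([np.cos(yaw),np.sin(yaw),0]); R=np.c_[np.cross(y,z),y,z]
    q=Rn.from_matrix(R).as_quat(); return q[[3,0,1,2]]
RIM=np.array([.6113,.0635,.0925]); F=np.array([.4657,.2425,.116])
L=.020   # rim to grasp point along axis
def tcp_for_mouth(m,vial,off,sg=1,yaw=YAW):
    """TCP for vial mouth at m, vial tilted `vial` deg, tool `off` deg ahead of the vial"""
    return m-L*d(vial,yaw)+.019*d(vial+off,yaw),quat(vial+off,sg,yaw)
E
python3 - <<'E'
from h import *
for sg in(1,-1):
  for off in(80,90,100,110):
    for nm,m,v in[("grasp",RIM,30),("pre",RIM-.1*d(30+off),30),("lift",RIM+.08*d(30),30),("mid",F+[0,-.025,.04],90),("p120",F+[0,-.025,.04],120),("p135",F+[0,-.01,.06],135),("p145",F+[0,-.01,.06],145)]:
      q=inverse_kinematics(*tcp_for_mouth(m,v,off,sg)); print(sg,off,nm,None if q is None else np.array(q))
E
```

```text
1 80 grasp [-0.3617  0.9739  1.6199  1.0786  1.4563 -1.0605]
1 80 pre [-0.4887  0.9476  1.541   0.9706  1.5722 -1.008 ]
1 80 lift [-0.3033  0.8489  1.6771  1.1189  1.4586 -0.9851]
1 80 mid [0.2811 0.3622 1.9908 0.2462 0.7567 0.0943]
1 80 p120 [ 0.5509  0.4467  1.8541 -0.3443  1.0525  0.7446]
1 80 p135 [ 0.6728  0.5244  1.7462 -0.487   1.3102  0.8968]
1 80 p145 [ 0.7247  0.6001  1.6946 -0.5681  1.4494  0.9642]
1 90 grasp [-0.3307  0.892   1.6566  1.0041  1.3151 -0.9951]
1 90 pre [-0.4514  0.84    1.5896  0.8975  1.4438 -0.94  ]
1 90 lift [-0.2711  0.7689  1.6991  1.0299  1.3275 -0.9052]
1 90 mid [0.3774 0.3761 1.9522 0.     0.8133 0.3674]
1 90 p120 [ 0.619   0.5105  1.8061 -0.4588  1.1836  0.8624]
1 90 p135 [ 0.7215  0.6012  1.6995 -0.5704  1.443   0.9655]
1 90 p145 [ 0.7625  0.6814  1.6508 -0.641   1.5803  1.014 ]
1 100 grasp [-0.2876  0.8166  1.6883  0.9156  1.1775 -0.9079]
1 100 pre [-0.3985  0.7398  1.6316  0.8125  1.3186 -0.8502]
1 100 lift [-0.2265  0.6963  1.7158  0.9241  1.203  -0.8032]
1 100 mid [ 0.467   0.41    1.9088 -0.1987  0.9101  0.586 ]
1 100 p120 [ 0.6755  0.5839  1.
[... 1460 characters left out ...]
14]
-1 100 lift [-0.2265  0.6963  1.7158  0.9241  1.203   2.3384]
-1 100 mid None
-1 100 p120 [ 0.6755  0.5839  1.7582 -0.5494  1.3187 -2.1925]
-1 100 p135 [ 0.7595  0.6826  1.6557 -0.6431  1.5741 -2.1256]
-1 100 p145 [ 0.7901  0.7652  1.611  -0.7081  1.7082 -2.0912]
-1 110 grasp [-0.233   0.7504  1.7139  0.8044  1.0472  2.3495]
-1 110 pre [-0.3298  0.6509  1.6656  0.7079  1.2     2.4085]
-1 110 lift [-0.1703  0.634   1.7268  0.7944  1.0894  2.4675]
-1 110 mid [ 0.5468  0.4604  1.8621 -0.3497  1.031  -2.3918]
-1 110 p120 [ 0.7204  0.6638  1.7115 -0.6245  1.4539 -2.1286]
-1 110 p135 [ 0.7872  0.7665  1.6157 -0.7098  1.7022 -2.0887]
-1 110 p145 [ 0.8081  0.8494  1.5762 -0.7727  1.8325 -2.065 ]
```

```bash
cat >> h.py <<'E'
OFF=95
E
python3 - <<'E'
from h import *
move_pose([.13,-.40,.26],get_ee_rot())
q=list(get_joint_pos()); q[0]=-0.45; movej(q)
p,o=tcp_for_mouth(RIM-.09*d(30+OFF)+[0,0,.05],30,OFF); move_pose(p,o)
command_gripper(.60)
p,o=tcp_for_mouth(RIM-.09*d(30+OFF),30,OFF); movel(p,o,v=.15)
print(get_time(),get_tcp_pos()-p,get_grip_width(),get_ft_force())
a=read_camera("side")[175:315,205:365]; b=read_camera("top")[125:285,290:450]
r=lambda i,w,h:cv2.resize(i,(w,h),interpolation=cv2.INTER_CUBIC)
cv2.imwrite("pics/g1.png",np.hstack([r(a,400,350),r(b,400,350)])[:,:,::-1])
E
```

```text
4.5583 [-0.0001  0.0001 -0.0002] 0.5962220431406605 [ 0.6147 -0.5511  0.5744]
```

View pics/g1.png

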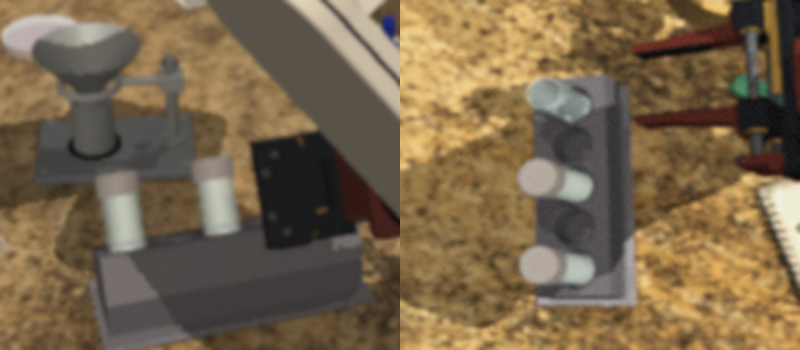

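The fingers straddle the vial from the -y side, with tips at (640,48) and (640,122) in the right-hand view. The capped vials are clear. I'll check the tip midpoint against the TCP, then advance.

```bash
python3 - <<'E'
from h import *
t=get_tcp_pos(); s=160/350; sx=.4
for (x,y) in((240,48),(240,122),(240,85)): print(plane("top",(x*sx+290,y*s+125),t[2]))
print(t)
p,o=tcp_for_mouth(RIM,30,OFF); hit=movel(p,o,v=.08,until_force=6)
print(hit,get_tcp_pos()-p,get_ft_force())
if not hit:
    f0=np.array(get_ft_force()); command_gripper(0)
    print(get_grip_width()*88,get_finger_force(),np.array(get_ft_force())-f0,get_time())
E
```

```text
[ 0.6451 -0.006   0.1167]
[ 0.5801 -0.0045  0.1167]
[ 0.6123 -0.0052  0.1167]
[ 0.6125 -0.0048  0.1167]
False [ 0.0003 -0.0004  0.0003] [-0.6573 -0.5622 -0.0079]
28.576856716102185 29.954821304418147 [ 1.8676 -1.2172  0.7919] 6.4333
```

```bash
python3 - <<'E'
from h import *
p,o=tcp_for_mouth(RIM+.06*d(30),30,OFF); f0=np.array(get_ft_force())
movel(p,o,v=.06); print(np.array(get_ft_force())-f0,get_grip_width()*88)
p,o=tcp_for_mouth(RIM+.06*d(30)+[0,0,.09],30,OFF); movel(p,o,v=.12)
p,o=tcp_for_mouth(F+[0,-.028,.13],30,OFF); movel(p,o,v=.12)
print(get_time(),get_grip_width()*88,get_ft_force())
a=read_camera("side")[110:320,190:400]; b=read_camera("top")[125:285,210:390]
r=lambda i:cv2.resize(i,(400,400),interpolation=cv2.INTER_CUBIC)
cv2.imwrite("pics/l1.png",np.hstack([r(a),r(b)])[:,:,::-1])
E
```

```text
[-1.4855  2.7855 -2.0505] 28.62503849753021
10.2083 28.42288672671023 [ 0.5313  0.3595 -0.6402]
```

View pics/l1.png

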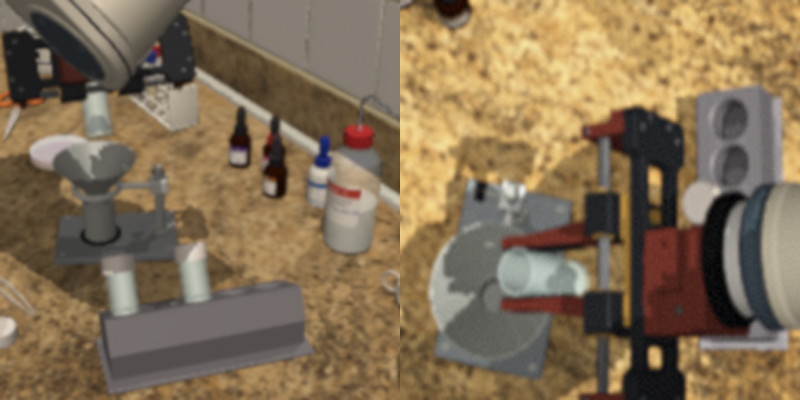

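The vial is held with its rim at (516,270) in the right-hand view, over the -y half of the funnel. Both capped vials are still standing. Next I'll check the rim position and tip the vial over slowly.

```bash
python3 - <<'E'
from h import *
print(plane("top",(116*.45+210,270*.4+125),.246), F+[0,-.028,.13])
def go(dy,dz,v,sp): 
    p,o=tcp_for_mouth(F+[0,dy,dz],v,OFF); movel(p,o,v=sp)
go(-.028,.08,60,.08)
go(-.028,.04,78,.05)
r=lambda i:cv2.resize(i,(400,400),interpolation=cv2.INTER_CUBIC)
def snap(n):
    a=read_camera("side")[110:320,190:400]; b=read_camera("top")[125:285,210:390]
    cv2.imwrite(n,np.hstack([r(a),r(b)])[:,:,::-1])
for v in(86,92,98,104,112): go(-.028,.038,v,.008); print(v,get_time(),get_ft_force())
snap("pics/t1.png")
E
```

```text
[0.4656 0.215  0.246 ] [0.4657 0.2145 0.246 ]
86 12.5167 [-0.2874  0.027  -1.0765]
92 13.0417 [ 0.3366  0.6118 -0.5921]
98 13.5667 [-0.4237  0.4282 -0.8468]
104 14.0917 [-0.5217  0.2546 -1.8452]
112 14.7417 [ 0.1388  0.2503 -0.8779]
```

View pics/t1.png

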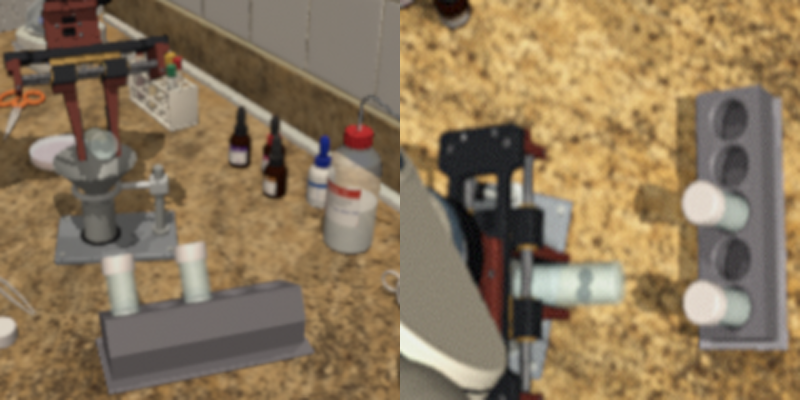

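The vial is tipped to 112° over the funnel, with its bottom end at (620,285). Nothing is spilled on the worktop. I'll tip it further and look for the balls.

```bash
python3 - <<'E'
from h import *
def go(dy,dz,v,sp): 
    p,o=tcp_for_mouth(F+[0,dy,dz],v,OFF); movel(p,o,v=sp)
go(-.02,.04,128,.012); go(-.014,.042,145,.012)
wait(1.5)
f=np.array(get_ft_force()); print(f,get_time())
go(-.01,.075,145,.05); wait(.5)
print(get_grip_width()*88,get_ft_force(),get_time())
a=read_camera("side"); b=read_camera("top"); cv2.imwrite("pics/f_side.png",a[:,:,::-1]); cv2.imwrite("pics/f_top.png",b[:,:,::-1])
r=lambda i:cv2.resize(i,(400,480),interpolation=cv2.INTER_CUBIC)
cv2.imwrite("pics/t2.png",np.hstack([r(a[150:258,195:285]),r(b[165:285,210:310])])[:,:,::-1])
E
```

```text
[0.5777 0.0438 0.0702] 18.6667
28.625168609913953 [-0.4466  0.6206 -0.5242] 19.9833
```

View pics/t2.png

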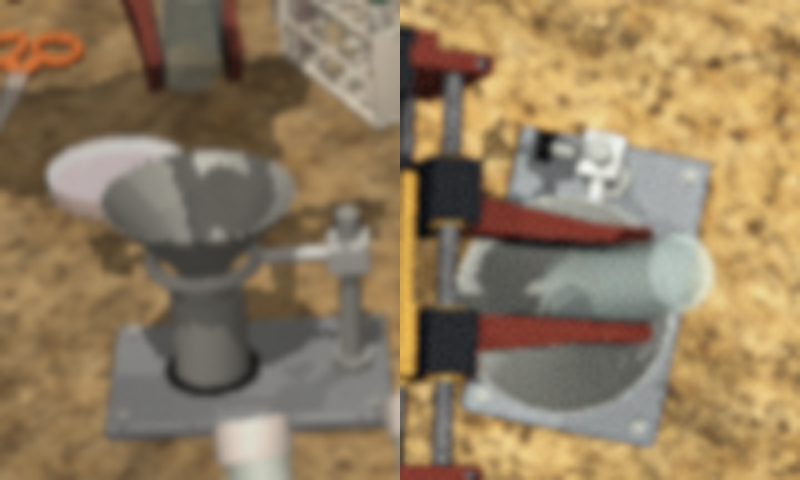

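The vial looks empty, with clear glass all along to (680,270). It hides the funnel throat, though, so I'll move aside briefly to check that no ball is stuck in the stem, then come back.

```bash
python3 - <<'E'
from h import *
def go(dx,dy,dz,v,sp): 
    p,o=tcp_for_mouth(F+[dx,dy,dz],v,OFF); movel(p,o,v=sp)
go(0,-.01,.11,145,.1); go(0,.13,.11,145,.15)
b=read_camera("top"); a=read_camera("side"); cv2.imwrite("pics/f2_side.png",a[:,:,::-1])
r=lambda i:cv2.resize(i,(400,480),interpolation=cv2.INTER_CUBIC)
cv2.imwrite("pics/t3.png",np.hstack([r(b[195:285,215:290]),r(b[130:298,250:390])])[:,:,::-1])
go(0,-.01,.11,145,.12); go(0,-.01,.075,145,.08); wait(.5)
print(get_grip_width()*88,get_ft_force(),get_time())
E
```

```text
28.754075969696032 [ 0.2134 -0.5082 -0.2113] 24.175
```

View pics/t3.png

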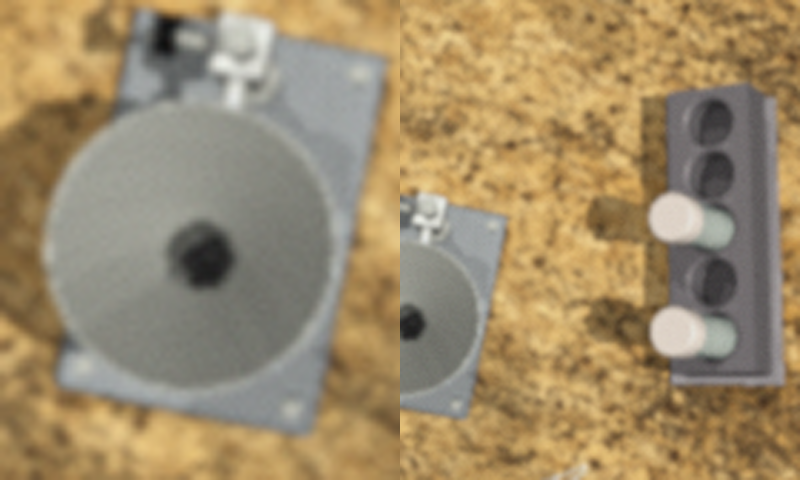

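The throat at (200,255) is now dark where the dark balls lie below it. The cone is clear, nothing is spilled and both capped vials are in place. The arm is back over the funnel, so I'll hand in the job.

```bash
python3 -c "
from station import *
print(get_qvel(),get_tcp_pos()); print(job_done())"
```

```text
[ 0.00016044  0.00059596  0.00052694  0.00022911  0.00097907 -0.00146197] [0.46602182 0.20460845 0.19803464]
the job is handed in; nothing more can be done
None
```

I handed the job in at about 24 s: the vial was emptied into the funnel with no spill visible and the capped vials still in place, and it is held still, mouth down, about 60 mm above the funnel rim; I saw dark in the funnel throat but could not count the four balls in the jar.

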